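# Free the safety hook of the reagent cupboard and open its door

## Task

The small white reagent cupboard on the bench has a child-safety hook inside its door. Draw the door ajar until the hook catches, reach a fingertip down through the gap at the top, press the orange hook down (it has a black press button) and keep it down while you draw the door past the catch, then swing the door wide open, nearly square to the cupboard, and leave it standing there. Be gentle: the plastic latch breaks if pressed or tugged hard, and the flask, the bottle and the test-tube rack are to be left alone.

Things in the scene. Friction and masses are not known exactly. Their poses are not given: they have to be found in the camera images.
- cupboard: white laminate cupboard with dark blue edging, fixed on the bench: 180 deep (x), 240 wide (y), 260 high, walls 16 thick. Origin: centre of its underside. Its front (door side) faces -x of its own frame, z up. The carcass's front edge is at x = -90 of this frame, its top at z = 260.
- door (a joint): opening angle of the door, rad: 0 shut, grows as it opens towards the robot, to 1.7. Light friction hinge (about 1 N at the handle); it stays where left. Hinge upright at the cupboard's own +y edge: seen from above it opens clockwise. Caught by the hook it stops at about 0.24; past 0.28 the hook is free. Door 236 wide, 16 thick, top level with the cupboard's.
- door_hinge (a point): point on the hinge axis at the height of the door's top edge (260 over the bench), in the plane of the door's inner face. Axes turn with the door: -y runs along the door from the hinge to the free edge, +x is the inner side, z up.
- door_handle (a point): grip point on the door's white vertical bow handle: a round upright bar 10 thick, 35 in front of the door's outer face and 205 from the hinge. The bar reaches from 18 above this point down to 82 below it. Axes as door_hinge.
- gap_mid (a point): point level with the door's top edge, 19.5 behind its inner face, straight over the hook, 155 from the hinge: with the hook caught it is the middle of the gap, which is 39 wide there from the door to the cupboard's front edge (34 wide 20 nearer the hinge). Axes as door_hinge. Moves with the door.
- hook: orange plastic hook on the door's inner face, an arm 14 wide along its +x, flexing at its root with an upward barb 54 out that catches behind an orange lip under the cupboard's top board. Origin: the point it flexes about, 4 behind the door's inner face, 34.5 below its top edge. Over 20 N from the fingers, or over 60 N between barb and lip, breaks it. It springs back up when let go.
- over_button (a point): point level with the door's top edge, straight over the black domed press button (18 across) on the hook's arm, 22 behind the door's inner face. Its top is 27 to 39 below this point: the button is screwed in more or less far, so how high is not known and must be felt. It gives at about 3 N; the hook is clear after about 3 mm (7 to 9 N) and bottoms at 4 to 4.5 mm (10 to 12 N). Axes as door_hinge.
- flask: glass volumetric flask, 62 across, 153 tall, standing on the bench beside the cupboard. Origin: centre of its foot. Leave alone.
- reagent: amber reagent bottle with black cap, 66 across, 150 tall, standing on the bench beside the cupboard. Origin: centre of its foot. Leave alone.
- rack: wooden test-tube rack with tubes, 70 by 190 (its y), 143 tall. Origin: centre of its underside. Leave alone.

How it is judged:
By the outcome, as a careful person would: the job done as asked, in the order asked, and still so for the second after the job is handed in, with the robot touching nothing.
It also fails if it takes over 48 s, if anything falls off the work surface, if the arm or the gripper's body presses on something with over 40 N, if the wrist force passes 120 N, or if a joint passes its speed limit or range.

## Robot

A 6-joint arm with a two-finger parallel gripper is mounted at the origin on the work surface. World frame = base frame: x ahead of the robot, y to its left, z up, the work surface at z = 0. Lengths are in m, angles in rad, forces in N, time in s.
With the tool pointing down it reaches from about 0.25 to 0.725 m from the base axis. Payload 4 kg.
Tool frame: the origin (TCP) lies on the centre line of the jaws, within the pads' length; the fingertips stand 25 mm ahead of it and the grasp point (between the pads) lies 6 mm ahead of it; z points along the fingers, x is the direction in which the jaws open and shut, and the axes are right-handed (so a half turn about z gives the same grasp; the last joint's range is limited). The gripper opens to 85 mm and grips with 20 to 120 N. Pads are 22 mm wide; open, the fingers measure 114 mm over their backs; the gripper's body (76 mm by 85 mm) begins 54 mm behind the grasp point. The pads swing forward as they close: fully open they stand 13 mm farther back than shut.
Start: joints at [-1.118, 0.241, 0.005, 1.335, 0, 1.571], TCP at [0.219, -0.45, 0.256] pointing down, gripper open.
Joint ranges: [-2.72, 2.72], [-1.05, 1.87], [-1.09, 1.28], [-1.99, 2.15], [-1.42, 1.44], [-3.14, 3.14]. Speed limits (rad/s): [2.79, 2.79, 3.14, 3.14, 3.14, 3.14].

## Interface

Orientations are given as a unit quaternion [x, y, z, w].
In Python, from workcell import bot, imaging, order gives the robot as it stands.
- The arm moves only by the tool carry_out, never from a script. Its argument "moves" is a list of rows, each a list of 5 numbers: the shift along the tool's x, y, z scaled (see below), then the turn about the tool's z scaled (see below), then the opening, from -1 (shut) to 1 (fully open). In form: [[tx, ty, tz, roll, hand], ...]. A call has 1 to 20 rows; each row is the pose to reach, as a shift and turn from the pose commanded when the call began, along the tool's axes at that moment; what a row does not reach only later rows make up. The controller multiplies each number of a shift by 0.1 m and each number of a turn by 90 degrees. A row lasts 1/10 s, in which the tool goes at most 50 mm and 8.59 degrees, less where a joint would pass 70% of its speed; a pose out of reach is approached as far as the arm can. A call with a number of a shift or a turn outside -1 to 1 is refused whole. A call with a gripper value outside its range is refused whole. The fingers move at their own pace and stop on an object; the grip force is fixed at half the most. Time passes only in rows, so rows that repeat a pose let the fingers close. It gives the time, the measured TCP pose, the force and the opening at its end, in the units of the state.
- bot.get_obs(): the state, without advancing time (a new reading comes with each control period).
- imaging.camera(name): name is "scene" or "top" or "wrist"; returns the picture (400x640x3 uint8, red, green, blue); there is no depth.
- imaging.camera_model(name): a dict with "fovy" (degrees; the focal length in pixels is half the picture's height over the tangent of half this angle, whatever the lens; pixels are square), "cx", "cy" (the principal point, pixels), "eye" and "rotation" of the camera in the world. Camera axes: x right, y up, looking along -z (the intrinsics and any distortion apply to the point x, -y, -z); pixel columns grow to the right and rows downward; lengths in m; the calibration is good to about 2 mm. A picture is of the moment at which its call begins: read the wrist's pose just before it. camera_model takes no time and is no camera call; for the wrist camera it gives the pose at the moment of the call.
- order.job_done(): hands the job in, once; it reports no verdict.
The state is a dict: "clock": time; "joint_pos": joint angles; "joint_vel": joint speeds; "tau": joint torques, N m; "eef_pos": TCP position; "tool_rot": TCP orientation; "ft_force": force on the tool from outside, world axes, zero at the start; "ft_torque": the same for the moment, N m; "grip_width": finger opening in m.
Only numpy, scipy, OpenCV 4.12 (cv2) and the standard library are available. Lean on these libraries where they do the work, as an engineer would, in place of code of your own. Each camera call takes 0.05 s, during which the arm holds its last target.

## Working session

There is one attempt and no reset: what is moved stays moved. The work goes in short steps, Python scripts to look and compute and a tool call to move; the robot and the scene stay as the last step left them, time stands still between calls to the robot, and variables do not carry over. Pictures are saved under pics/ and viewed, and the job is handed in when it is done.

Besides the shell and the picture viewer there is one more tool, called after "Request:" as a command line: name --pt "numbers of a row" for each row, then --argument value for the rest. carry_out: Moves the arm, as the interface text tells. Its arguments: {"type":"object","properties":{"moves":{"type":"array","items":{"type":"array","items":{"type":"number","minimum":-1,"maximum":1}}}},"required":["moves"]}

```bash
ls; mkdir -p pics
python3 - <<'E'
from workcell import bot, imaging
import cv2
o=bot.get_obs()
for k in o: print(k,o[k])
for n in ["scene","top","wrist"]:
    im=imaging.camera(n); cv2.imwrite(f"pics/{n}0.png",im[:,:,::-1]); print(n,imaging.camera_model(n))
E
```

```text
pics
clock 0.0
joint_pos [-1.11798710e+00  2.41409797e-01  3.68917489e-03  1.33519801e+00
  6.23938002e-06  1.57079502e+00]
joint_vel [ 1.58183391e-04 -4.90956068e-05 -6.50585556e-04 -1.97747580e-04
 -6.49380066e-04  2.24768888e-04]
tau [ 4.50887483e-04 -3.72318900e+01  2.52406955e+01  1.71002682e-02
 -9.43310795e-06 -1.14003416e-05]
eef_pos [ 0.21848763 -0.44907439  0.25540112]
tool_rot [ 8.47789162e-01 -5.30332359e-01 -8.97979529e-04 -5.65410243e-04]
ft_force [ 0.83015488 -0.33912398 -0.09096561]
ft_torque [ 0.03327338 -0.04610653 -0.04758094]
grip_width 0.08546491804358466
scene {'fovy': 50.87282967081256, 'cx': 319.40008698290757, 'cy': 202.1820540594748, 'eye': array([1.33657258, 0.24876221, 1.10990618]), 'rotation': array([0.19352554, 0.28177731, 0.76135102, 0.55090293])}
top {'fovy': 43.647463113452986, 'cx': 312.70649321896, 'cy': 201.25903555417358, 'eye': array([ 0.31167265, -0.02863753,  1.54339115]), 'rotation': array([ 0.06994768, -0.06993889, -0.7019155 ,  0.70535843])}
wrist {'fovy': 59.17487009760889, 'cx': 315.91746760605736, 'cy': 202.4928120847446, 'eye': array([ 0.28057854, -0.41882791,  0.37309559]), 'rotation': array([-0.11766318,  0.073909  , -0.52485073,  0.83977649])}
```

View pics/scene0.png

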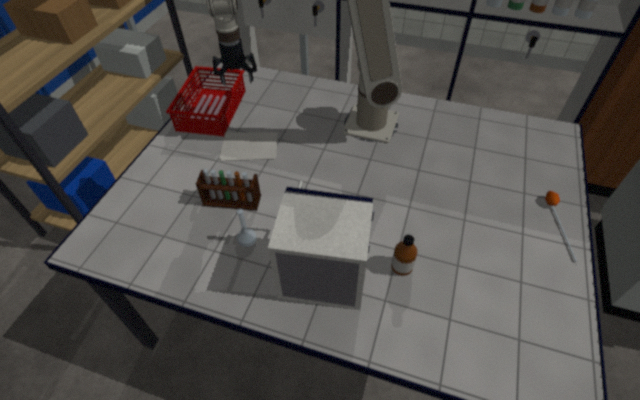

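View pics/top0.png

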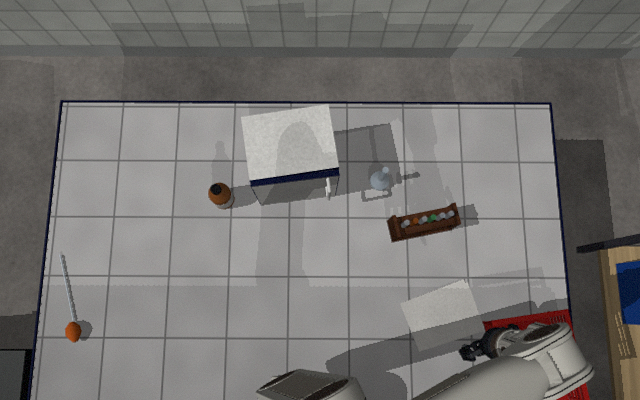

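View pics/wrist0.png

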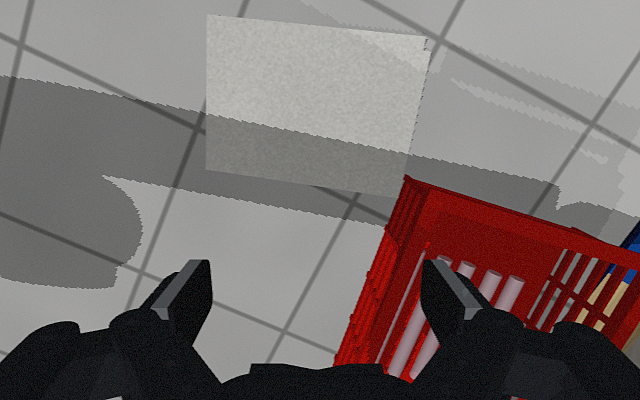

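```bash
python3 - <<'E'
import cv2
im=cv2.imread("pics/top0.png")
c=im[90:250,190:470]; cv2.imwrite("pics/topc.png",cv2.resize(c[5:125,40:160],None,fx=5,fy=5,interpolation=cv2.INTER_CUBIC))
cv2.imwrite("pics/topd.png",cv2.resize(im[140:250,330:470],None,fx=5,fy=5,interpolation=cv2.INTER_CUBIC))
s=cv2.imread("pics/scene0.png"); cv2.imwrite("pics/scenec.png",cv2.resize(s[160:310,190:430],None,fx=3.3,fy=3.3,interpolation=cv2.INTER_CUBIC))
E
cat > h.py <<'E'
import numpy as np
from scipy.spatial.transform import Rotation as R
from workcell import imaging
def ray(cam,u,v,m=None):
    m=m or imaging.camera_model(cam); f=200/np.tan(np.radians(m['fovy']/2))
    d=np.array([(u-m['cx'])/f,-(v-m['cy'])/f,-1]); return np.array(m['eye']),R.from_quat(m['rotation']).apply(d)
def atz(cam,u,v,z,m=None):
    e,d=ray(cam,u,v,m); return e+d*(z-e[2])/d[2]
def proj(cam,P,m=None):
    m=m or imaging.camera_model(cam); f=200/np.tan(np.radians(m['fovy']/2))
    c=R.from_quat(m['rotation']).inv().apply(np.array(P)-m['eye']); return np.array([m['cx']-f*c[...,0]/c[...,2],m['cy']+f*c[...,1]/c[...,2]]).T
E
```

```text
(no output)
```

View pics/topc.png

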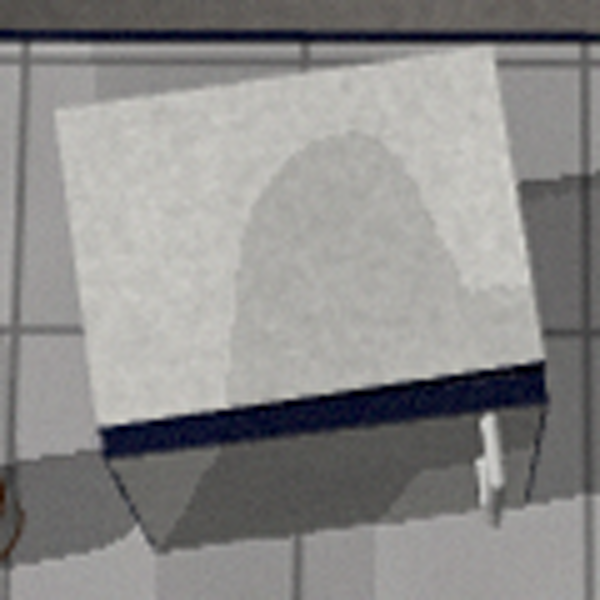

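View pics/topd.png

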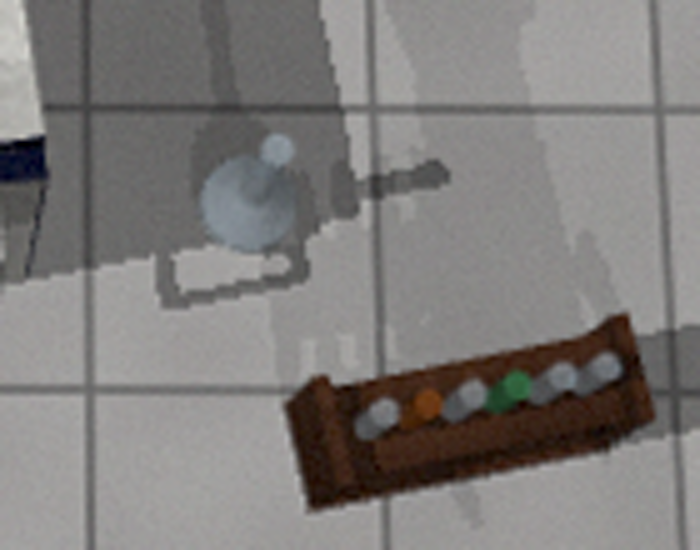

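View pics/scenec.png

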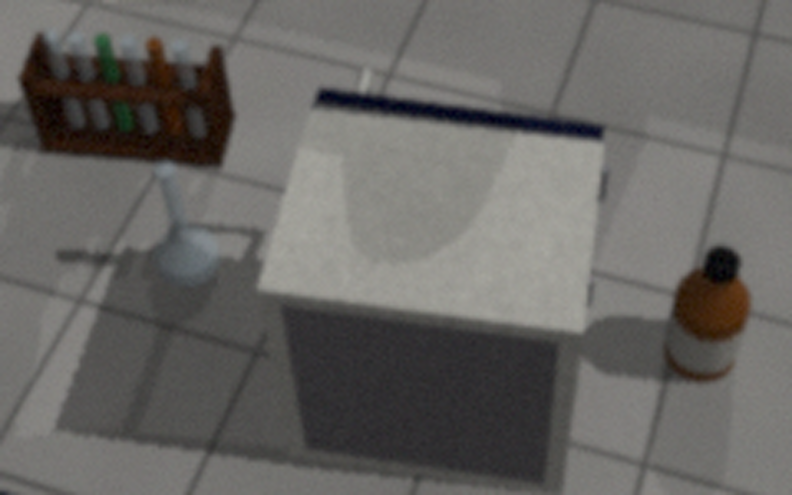

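Run:
```python
from h import *
from scipy.optimize import least_squares
T=lambda U,V:((U+.5)/5-.5+230,(V+.5)/5-.5+95)
S=lambda U,V:((U+.5)/3.3-.5+190,(V+.5)/3.3-.5+160)
Pm={}
for n,p in dict(bl=(55,112),br=(493,45),fl=(98,428),fr=(545,362),dl=(108,458),dr=(547,402)).items():
    Pm[n]=atz('top',*T(*p),.26); print(n,Pm[n].round(4))
L=lambda a,b:np.linalg.norm(Pm[a]-Pm[b]).round(4)
print(L('bl','br'),L('fl','fr'),L('bl','fl'),L('br','fr'),L('dl','dr'))
loc=np.array([[.09,.12,.26],[.09,-.12,.26],[-.09,.12,.26],[-.09,-.12,.26],[-.106,.12,.26],[-.106,-.116,.26]])
pt=np.array([T(*p) for p in [(55,112),(493,45),(98,428),(545,362),(108,458),(547,402)]])
# scene: front-left outer door? back corners
ps=np.array([S(583,331),S(261,291),S(604,131),S(316,95)])
ls=np.array([[.09,.12,.26],[.09,-.12,.26],[-.106,.12,.26],[-.106,-.116,.26]])
W=lambda q,l:R.from_euler('z',q[2]).apply(l)+[q[0],q[1],0]
f=lambda q:np.r_[(proj('top',W(q,loc))-pt).ravel(),(proj('scene',W(q,ls))-ps).ravel()]
s=least_squares(f,[.6,.05,0],loss='soft_l1');print(s.x,f(s.x).reshape(-1,2).round(2))
s2=least_squares(lambda q:f(q)[:12],[.6,.05,0]);print('top only',s2.x)
s3=least_squares(lambda q:f(q)[12:],[.6,.05,0]);print('scene only',s3.x)
q=s.x
D=lambda l:W(q,np.array(l)).round(4)
print('hinge',D([-.09,.12,.26]))
h=D([-.09-.051,.12-.205,.0]);print('handle xy',h)
X=lambda U,V:((U+.5)/5-.5+330,(V+.5)/5-.5+140)
print('flask top',atz('top',*X(278,150),.153),'foot~',atz('top',*X(247,203),.03))
print('rack left near top',atz('top',*X(320,380),.14),atz('top',*X(625,318),.14),atz('top',*X(312,508),0.0),atz('top',*X(655,415),0))
for z in (.26,.2,.15,.1): print(z,proj('top',np.r_[h[:2],z]),proj('scene',np.r_[h[:2],z]))
a=T(488,415);b=T(495,525);print(a,b,atz('top',*a,.2),atz('scene',*S(366,72),.2))
```

```text
bl [0.8015 0.1687 0.26  ]
br [ 0.8413 -0.0689  0.26  ]
fl [0.6253 0.1401 0.26  ]
fr [ 0.6626 -0.0964  0.26  ]
dl [0.6091 0.1344 0.26  ]
dr [ 0.6407 -0.0973  0.26  ]
0.241 0.2394 0.1785 0.1808 0.2338
[0.73228643 0.03668235 0.16252735] [[-0.34 -0.06]
 [-0.65  0.27]
 [-0.16  0.46]
 [-0.02 -0.12]
 [-1.36  0.29]
 [-0.9  -2.13]
 [-0.89  0.3 ]
 [-2.24 -0.34]
 [-0.51 -1.53]
 [-0.17 -0.33]]
top only [0.73171734 0.03493454 0.15664932]
scene only [0.7326775  0.03943848 0.16702741]
hinge [0.6241 0.1405 0.26  ]
handle xy [ 0.6069 -0.07    0.    ]
flask top [ 0.68475351 -0.23599723  0.153     ] foot~ [ 0.68352024 -0.2342029   0.03      ]
rack left near top [ 0.5529109  -0.25866222  0.14      ] [ 0.58979414 -0.43436322  0.14      ] [ 0.49639887 -0.27446708  0.        ] [ 0.55581721 -0.49043628  0.        ]
0.26 [328.71367209 187.37305498] [298.89869841 179.99660915]
0.2 [328.01872021 192.2566699 ] [300.0089861  194.26053467]
0.15 [327.48344729 196.01817758] [300.87162929 205.34295815]
0.1 [326.98379634 199.52936004] [301.68279938 215.76410386]
(327.2, 177.6) (328.6, 199.6) [ 0.64844755 -0.06778165  0.2       ] [ 0.55946005 -0.08576657  0.2       ]
```

```bash
cat >> h.py <<'E'
from workcell import bot
def plan(p,yaw=None,o=None):
    o=o or bot.get_obs(); Rm=R.from_quat(o['tool_rot']); d=Rm.inv().apply(np.array(p)-o['eef_pos'])*10
    x=Rm.apply([1,0,0]); y0=np.arctan2(x[1],x[0])
    r=0 if yaw is None else -((yaw-y0+np.pi)%(2*np.pi)-np.pi)/(np.pi/2)
    print('from',np.round(o['eef_pos'],4),'yaw',round(y0,4),'-> shift',d.round(3),'roll',round(r,4)); return d,r
def st():
    o=bot.get_obs(); x=R.from_quat(o['tool_rot']).apply([1,0,0])
    print('t',round(o['clock'],2),'p',np.round(o['eef_pos'],4),'yaw',round(np.arctan2(x[1],x[0]),4),'j',np.round(o['joint_pos'],2),'F',np.round(o['ft_force'],1),'w',round(o['grip_width'],4)); return o
E
python3 - <<'E'
from h import *
plan([.45,-.07,.38],np.radians(99.2))
E
```

```text
from [ 0.2185 -0.4492  0.2556] yaw -1.118 -> shift [-2.399 -3.74  -1.24 ] roll -1.8139
```

Request:
carry_out --pt "-0.1 -0.1 -0.5 -0.09 0" --pt "-0.2 -0.3 -0.9 -0.18 0" --pt "-0.4 -0.6 -1 -0.27 0" --pt "-0.6 -0.9 -1 -0.36 0" --pt "-0.65 -1 -1 -0.45 0"

```text
clock: 0.65
eef_pos: [0.2812, -0.3452, 0.3571]
tool_rot: [0.98, -0.2, 0.001, -0.0]
ft_force: [0.3, -0.5, -0.2]
grip_width: 0.043
```

```bash
python3 -c "
from h import *
st();plan([.45,-.07,.36],np.radians(99.2))"
```

```text
t 0.65 p [ 0.2812 -0.3452  0.3571] yaw -0.4027 j [-0.89  0.11  0.1   1.56  0.    1.09] F [ 0.3 -0.5 -0.2] w 0.043
from [ 0.2812 -0.3452  0.3571] yaw -0.4027 -> shift [ 0.474 -3.193 -0.027] roll -1.3586
```

Request:
carry_out --pt "0.05 -0.25 0 -0.095 0" --pt "0.08 -0.5 0 -0.19 0" --pt "0.1 -0.75 0 -0.285 0" --pt "0.15 -1 0 -0.38 0"

```text
clock: 1.05
eef_pos: [0.334, -0.2607, 0.3561]
tool_rot: [0.995, 0.096, -0.0, -0.0]
ft_force: [-0.7, 0.0, 0.3]
grip_width: 0.043
```

```bash
python3 -c "
from h import *
st();plan([.45,-.07,.36],np.radians(99.2))"
```

```text
t 1.05 p [ 0.334  -0.2607  0.3561] yaw 0.1916 j [-0.66  0.07  0.05  1.56 -0.    0.72] F [-0.7  0.   0.3] w 0.043
from [ 0.334  -0.2607  0.3561] yaw 0.1916 -> shift [ 1.502 -1.651 -0.039] roll -0.9802
```

Request:
carry_out --pt "0.25 -0.25 0 -0.09 0" --pt "0.5 -0.5 0 -0.18 0" --pt "0.75 -0.75 0 -0.27 0" --pt "0.9 -1 0 -0.36 0" --pt "0.9 -1 0 -0.45 0" --pt "0.9 -1 0 -0.54 0" --pt "0.9 -1 0 -0.63 0" --pt "0.9 -1 0 -0.72 0" --pt "0.9 -1 0 -0.81 0" --pt "0.9 -1 0 -0.9 0" --pt "0.9 -1 0 -0.93 0" --pt "0.9 -1 0 -0.93 0"

```text
clock: 2.25
eef_pos: [0.4038, -0.1468, 0.356]
tool_rot: [0.68, 0.733, -0.0, -0.0]
ft_force: [-0.1, -0.7, 0.3]
grip_width: 0.0428
```

```bash
python3 -c "
from h import *
import cv2
st();plan([.45,-.07,.36],np.radians(99.2))
m=imaging.camera_model('wrist');im=imaging.camera('wrist');print(m)
cv2.imwrite('pics/w1.png',im[:,:,::-1])"
```

```text
t 2.25 p [ 0.4038 -0.1468  0.356 ] yaw 1.6464 j [-0.35  0.08  0.07  1.56  0.   -0.42] F [-0.1 -0.7  0.3] w 0.0428
from [ 0.4038 -0.1468  0.356 ] yaw 1.6464 -> shift [ 0.731  0.519 -0.04 ] roll -0.0541
{'fovy': 59.17487009760889, 'cx': 315.91746760605736, 'cy': 202.4928120847446, 'eye': array([ 0.33376701, -0.15195412,  0.47354982]), 'rotation': array([-0.09416994, -0.10098476,  0.72659627,  0.67304677])}
```

View pics/w1.png

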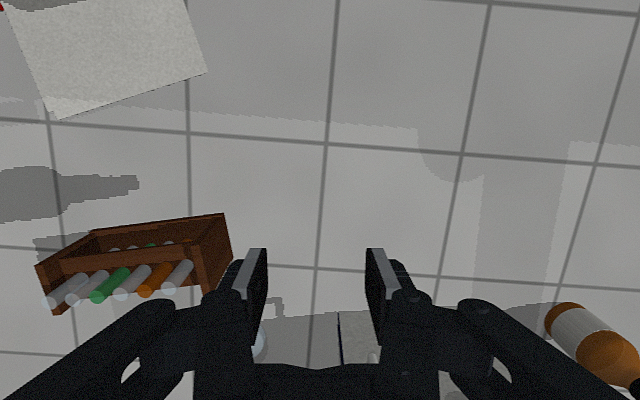

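```bash
python3 -c "
from h import *
plan([.65,-.06,.36],np.pi/2+.16)"
```

```text
from [ 0.4038 -0.1468  0.3561] yaw 1.6455 -> shift [ 0.682  2.52  -0.041] roll -0.0543
```

Request:
carry_out --pt "0.1 0.4 0 -0.03 0" --pt "0.2 0.7 0 -0.055 0" --pt "0.3 1 0 -0.055 0"

```text
clock: 2.6
eef_pos: [0.5023, -0.109, 0.3562]
tool_rot: [0.648, 0.762, -0.0, -0.0]
ft_force: [-0.1, -1.2, -0.3]
grip_width: 0.0428
```

Request:
carry_out --pt "0.1 0.4 0 0 0" --pt "0.2 0.7 0 0 0" --pt "0.3 1 0 0 0"

```text
clock: 2.9
eef_pos: [0.5964, -0.0629, 0.3557]
tool_rot: [0.648, 0.762, -0.0, -0.0]
ft_force: [0.3, -0.7, 0.0]
grip_width: 0.0425
```

Request:
carry_out --pt "0.05 0.3 -0.05 0 0" --pt "0.1 0.5 -0.1 0 0" --pt "0.1 0.5 -0.1 0 0" --pt "0.1 0.5 -0.1 0 0"

```text
clock: 3.3
eef_pos: [0.643, -0.0456, 0.3652]
tool_rot: [0.648, 0.762, -0.001, -0.001]
ft_force: [-0.8, 0.6, -1.1]
grip_width: 0.0426
```

```bash
python3 -c "
from h import *
import cv2,json
st()
m=imaging.camera_model('wrist');im=imaging.camera('wrist');print(m)
cv2.imwrite('pics/w2.png',im[:,:,::-1]);json.dump({k:np.array(v).tolist() for k,v in m.items()},open('w2.json','w'))"
```

```text
t 3.3 p [ 0.643  -0.0456  0.3652] yaw 1.7328 j [-0.07  0.56  0.77  1.78 -0.   -0.23] F [-0.8  0.6 -1.1] w 0.0426
{'fovy': 59.17487009760889, 'cx': 315.91746760605736, 'cy': 202.4928120847446, 'eye': array([ 0.57382912, -0.05666782,  0.48285036]), 'rotation': array([-0.08938406, -0.10447739,  0.75505081,  0.64108755])}
```

View pics/w2.png

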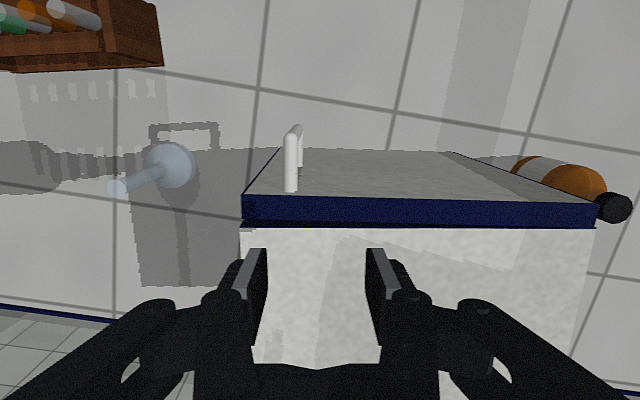

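Run:
```python
import cv2
im=cv2.imread("pics/w2.png")
cv2.imwrite("pics/w2c.png",cv2.resize(im[110:240,230:360],None,fx=4.5,fy=4.5,interpolation=cv2.INTER_CUBIC))
cv2.imwrite("pics/w2d.png",cv2.resize(im[140:240,480:620],None,fx=4.5,fy=4.5,interpolation=cv2.INTER_CUBIC))
```

```text
(no output)
```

View pics/w2c.png

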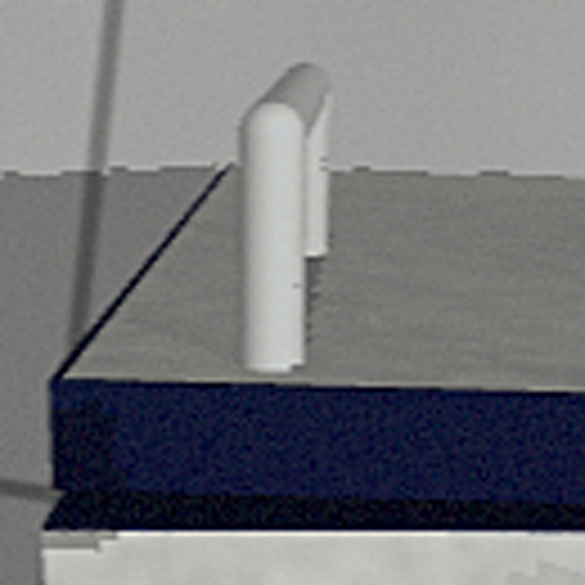

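View pics/w2d.png

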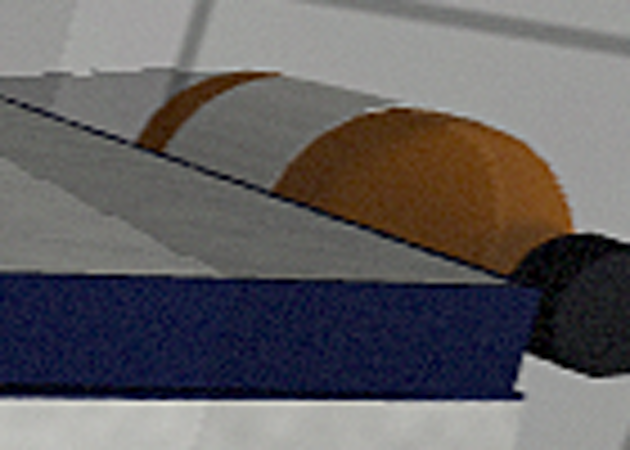

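```bash
cat > fit.py <<'E'
from h import *
import json
from scipy.optimize import least_squares
m=json.load(open('w2.json'))
C=lambda U,V:((U+.5)/4.5-.5+230,(V+.5)/4.5-.5+110)
D=lambda U,V:((U+.5)/4.5-.5+480,(V+.5)/4.5-.5+140)
T=lambda U,V:((U+.5)/5-.5+230,(V+.5)/5-.5+95)
def cup(q,l): return R.from_euler('z',q[2]).apply(l)+[q[0],q[1],0]
def door(q,th,l): # l in door frame rel hinge (z abs)
    h=R.from_euler('z',-th).apply(np.array(l)) ; return cup(q,h+[-.09,.12,0])
obs=[('w','d',[-.016,-.236,.26],C(55,380)),('w','d',[0,-.236,.26],C(52,490)),('w','d',[-.016,0,.26],D(541,290)),
('w','c',[-.09,-.12,.26],C(42,530)),('w','c',[-.09,.12,.26],D(523,398)),
('t','c',[.09,.12,.26],T(55,112)),('t','c',[.09,-.12,.26],T(493,45)),('t','d',[-.016,0,.26],T(108,458)),('t','d',[-.016,-.236,.26],T(547,402)),
('w','h',[-.051,-.205,0],C(273,133))]
def f(q):
    r=[]
    for cam,k,l,p in obs:
        l=list(l)
        if k=='h': l[2]=q[4]
        P=cup(q,l) if k=='c' else door(q,q[3],l)
        d=(proj('top',P) if cam=='t' else proj('wrist',P,m))-np.array(p)
        if cam=='t': d=d*2.57/1.0*.5  # weights
        r.append(d)
    return np.ravel(r)
if __name__=='__main__':
    s=least_squares(f,[.732,.037,.16,.02,.24],loss='soft_l1');q=s.x;print(q.round(4));print(f(q).reshape(-1,2).round(2))
    np.save('q.npy',q)
    print('hinge',door(q,q[3],[0,0,.26]).round(4),'bar',door(q,q[3],[-.051,-.205,q[4]]).round(4))
E
python3 fit.py
```

```text
[0.7313 0.0364 0.1623 0.0283 0.2444]
[[-0.6   0.59]
 [ 0.76 -0.6 ]
 [ 0.36  0.67]
 [-2.55 -0.03]
 [-1.57 -0.42]
 [-0.33  0.34]
 [-0.71  0.79]
 [-1.88  0.85]
 [-0.77  0.88]
 [ 0.55  0.36]]
hinge [0.6231 0.1403 0.26  ] bar [ 0.6    -0.0697  0.2444]
```

```bash
python3 -c "
from h import *
plan([.600,-.0697,.365],np.pi/2+.134)"
```

```text
from [ 0.6425 -0.0459  0.3658] yaw 1.7323 -> shift [-0.166 -0.457  0.009] roll 0.0175
```

Request:
carry_out --pt "-0.1 -0.25 0 0.01 0" --pt "-0.17 -0.457 0 0.0175 0" --pt "-0.17 -0.457 0.3 0.0175 0" --pt "-0.17 -0.457 0.6 0.0175 0" --pt "-0.17 -0.457 0.9 0.0175 0" --pt "-0.17 -0.457 0.9 0.0175 0" --pt "-0.17 -0.457 0.9 0.0175 0"

```text
clock: 4.05
eef_pos: [0.5996, -0.0702, 0.2772]
tool_rot: [0.658, 0.753, -0.0, -0.0]
ft_force: [-0.2, -0.5, 0.4]
grip_width: 0.0427
```

```bash
python3 -c "
from h import *
import cv2
st();plan([.600,-.0697,.237],np.pi/2+.134)
im=imaging.camera('wrist')
cv2.imwrite('pics/w3.png',im[:,:,::-1])"
```

```text
t 4.05 p [ 0.5996 -0.0702  0.2772] yaw 1.7045 j [-0.12  0.45  0.35  1.48 -0.   -0.25] F [-0.2 -0.5  0.4] w 0.0427
from [ 0.5996 -0.0702  0.2772] yaw 1.7045 -> shift [0.005 0.005 0.402] roll -0.0002
```

View pics/w3.png

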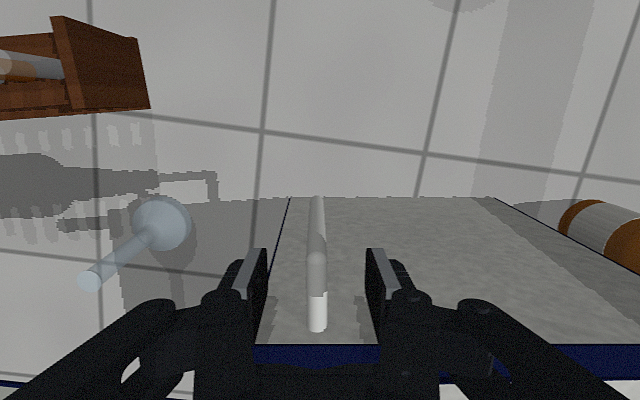

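Request:
carry_out --pt "0 0 0.2 0 0" --pt "0 0 0.4 0 0" --pt "0 0 0.4 0 -0.3" --pt "0 0 0.4 0 -0.8" --pt "0 0 0.4 0 -0.9" --pt "0 0 0.4 0 -0.9" --pt "0 0 0.4 0 -0.9" --pt "0 0 0.4 0 -0.9"

```text
clock: 4.9
eef_pos: [0.6017, -0.0699, 0.2387]
tool_rot: [0.658, 0.753, 0.001, 0.002]
ft_force: [-0.4, -0.3, 5.9]
grip_width: 0.0088
```

```bash
python3 -c "
from h import *
o=st()
q=np.load('q.npy')
from fit import door
for th in [q[3],.1,.15,.2,.23,.24]:
  P=door(q,th,[-.051,-.205,.237]);print(round(th,3),P.round(4),'yaw',np.pi/2+q[2]-th)
"
```

```text
t 4.9 p [ 0.6017 -0.0699  0.2387] yaw 1.7055 j [-0.12  0.46  0.27  1.38  0.   -0.25] F [-0.4 -0.3  5.9] w 0.0088
0.028 [ 0.6    -0.0697  0.237 ] yaw 1.7047769103379173
0.1 [ 0.585  -0.0675  0.237 ] yaw 1.6330715368245292
0.15 [ 0.5746 -0.0653  0.237 ] yaw 1.5830715368245294
0.2 [ 0.5644 -0.0626  0.237 ] yaw 1.5330715368245293
0.23 [ 0.5584 -0.0608  0.237 ] yaw 1.5030715368245293
0.24 [ 0.5564 -0.0601  0.237 ] yaw 1.4930715368245293
```

Request:
carry_out --pt "0.01 -0.05 0 0.015 -0.9" --pt "0.02 -0.1 0 0.03 -0.9" --pt "0.035 -0.15 0 0.045 -0.9" --pt "0.05 -0.2 0 0.06 -0.9" --pt "0.07 -0.25 0 0.08 -0.9" --pt "0.09 -0.3 0 0.095 -0.9" --pt "0.118 -0.343 0 0.11 -0.9" --pt "0.118 -0.343 0 0.11 -0.9"

```text
clock: 5.7
eef_pos: [0.5656, -0.0629, 0.2387]
tool_rot: [0.721, 0.693, 0.001, 0.002]
ft_force: [0.2, -1.1, 6.1]
grip_width: 0.0087
```

```bash
python3 -c "
from h import *
o=st()
q=np.load('q.npy')
from fit import door
for th in [.22,.25]:
  P=door(q,th,[-.051,-.205,.237]);print(th,P.round(4)); plan(P,np.pi/2+q[2]-th)
"
```

```text
t 5.7 p [ 0.5656 -0.0629  0.2387] yaw 1.5323 j [-0.11  0.38  0.16  1.34 -0.   -0.07] F [ 0.2 -1.1  6.1] w 0.0087
0.22 [ 0.5604 -0.0614  0.237 ]
from [ 0.5656 -0.0629  0.2387] yaw 1.5323 -> shift [ 0.013 -0.053  0.016] roll 0.0122
0.25 [ 0.5544 -0.0594  0.237 ]
from [ 0.5656 -0.0629  0.2387] yaw 1.5323 -> shift [ 0.03  -0.114  0.016] roll 0.0313
```

Request:
carry_out --pt "0.003 -0.02 0 0.005 -0.9" --pt "0.008 -0.035 0 0.01 -0.9" --pt "0.013 -0.05 0 0.013 -0.9" --pt "0.013 -0.065 0 0.016 -0.9"

```text
clock: 6.1
eef_pos: [0.5601, -0.0612, 0.2387]
tool_rot: [0.729, 0.684, 0.002, 0.002]
ft_force: [0.4, 2.2, 5.9]
grip_width: 0.0086
```

Request:
carry_out --pt "0.003 -0.01 0 0.003 -0.9" --pt "0.006 -0.02 0 0.006 -0.9"

```text
clock: 6.3
eef_pos: [0.5581, -0.0606, 0.2387]
tool_rot: [0.732, 0.681, 0.002, 0.002]
ft_force: [1.6, 0.4, 6.4]
grip_width: 0.0085
```

```bash
python3 -c "
from h import *
st()"
```

```text
t 6.3 p [ 0.5581 -0.0606  0.2387] yaw 1.4979 j [-0.11  0.37  0.13  1.33  0.   -0.04] F [1.6 0.4 6.4] w 0.0085
```

Request:
carry_out --pt "0.003 -0.01 0 0.003 -0.9" --pt "0.003 -0.01 0 0.003 -0.9"

```text
clock: 6.5
eef_pos: [0.557, -0.0602, 0.2387]
tool_rot: [0.734, 0.679, 0.002, 0.002]
ft_force: [0.2, 0.1, 5.1]
grip_width: 0.0087
```

Request:
carry_out --pt "0.003 -0.01 0 0.003 -0.9" --pt "0.003 -0.01 0 0.003 -0.9"

```text
clock: 6.7
eef_pos: [0.5564, -0.06, 0.2387]
tool_rot: [0.736, 0.677, 0.002, 0.002]
ft_force: [1.0, -0.5, 5.9]
grip_width: 0.0084
```

Request:
carry_out --pt "0.003 -0.01 0 0.003 -0.9" --pt "0.003 -0.01 0 0.003 -0.9"

```text
clock: 6.9
eef_pos: [0.5563, -0.06, 0.2387]
tool_rot: [0.737, 0.676, 0.002, 0.003]
ft_force: [5.4, -1.6, 5.1]
grip_width: 0.0083
```

Request:
carry_out --pt "0.003 -0.01 0 0.003 -0.9" --pt "0.003 -0.01 0 0.003 -0.9"

```text
clock: 7.1
eef_pos: [0.5562, -0.0599, 0.2387]
tool_rot: [0.739, 0.674, 0.003, 0.004]
ft_force: [6.8, -3.6, 3.9]
grip_width: 0.0085
```

Request:
carry_out --pt "-0.006 0.02 0 0 -0.9" --pt "-0.006 0.025 0 0 -0.5" --pt "-0.006 0.025 0 0 0" --pt "-0.006 0.025 0 0 0" --pt "-0.006 0.025 0 0 0" --pt "-0.006 0.025 -0.3 0 0" --pt "-0.006 0.025 -0.7 0 0" --pt "-0.006 0.025 -1 0 0" --pt "-0.006 0.2 -1 0 0" --pt "-0.006 0.2 -1 0 0"

```text
clock: 8.1
eef_pos: [0.574, -0.0615, 0.3368]
tool_rot: [0.739, 0.674, 0.001, 0.001]
ft_force: [0.4, 0.2, -0.4]
grip_width: 0.0425
```

```bash
python3 -c "
from h import *
from fit import door
import json
st();q=np.load('q.npy')
th=.24
P=door(q,th,[.075,-.145,0]);P[2]=.36;print(P);plan(P,np.pi/2+q[2]-th)
import cv2
cv2.imwrite('pics/w4.png',imaging.camera('wrist')[:,:,::-1])"
```

```text
t 8.1 p [ 0.574  -0.0615  0.3368] yaw 1.4794 j [-0.11  0.39  0.41  1.6   0.   -0.02] F [ 0.4  0.2 -0.4] w 0.0425
[ 0.68663018 -0.01006131  0.36      ]
from [ 0.574  -0.0615  0.3368] yaw 1.4794 -> shift [ 0.615  1.075 -0.229] roll -0.0087
```

View pics/w4.png

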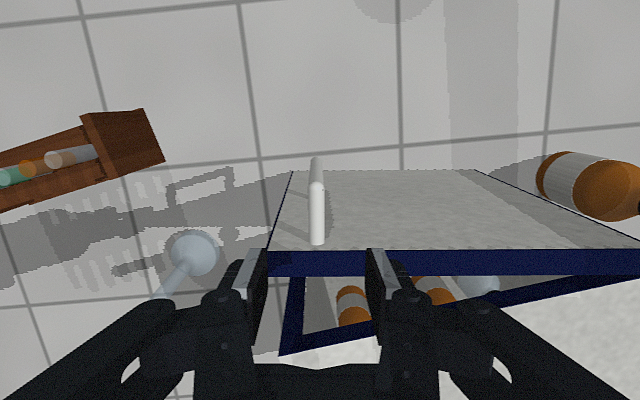

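Request:
carry_out --pt "0.2 0.35 -0.1 0 0" --pt "0.4 0.7 -0.2 0 0" --pt "0.6 1 -0.25 0 0" --pt "0.6 1 -0.25 0 0" --pt "0.6 1 -0.25 0 0"

```text
clock: 8.65
eef_pos: [0.6776, -0.0102, 0.3579]
tool_rot: [0.738, 0.674, -0.002, -0.002]
ft_force: [0.1, -0.4, -0.8]
grip_width: 0.0427
```

```bash
python3 -c "
from h import *
import cv2,json
st()
m=imaging.camera_model('wrist');im=imaging.camera('wrist')
im=im[:,:,::-1];cv2.imwrite('pics/w5.png',im);json.dump({k:np.array(v).tolist() for k,v in m.items()},open('w5.json','w'))
cv2.imwrite('pics/w5c.png',cv2.resize(im[130:290,190:390],None,fx=4,fy=4,interpolation=cv2.INTER_CUBIC))"
```

```text
t 8.65 p [ 0.6776 -0.0102  0.3579] yaw 1.4804 j [-0.01  0.66  0.92  1.84 -0.    0.08] F [ 0.1 -0.4 -0.8] w 0.0427
```

View pics/w5.png

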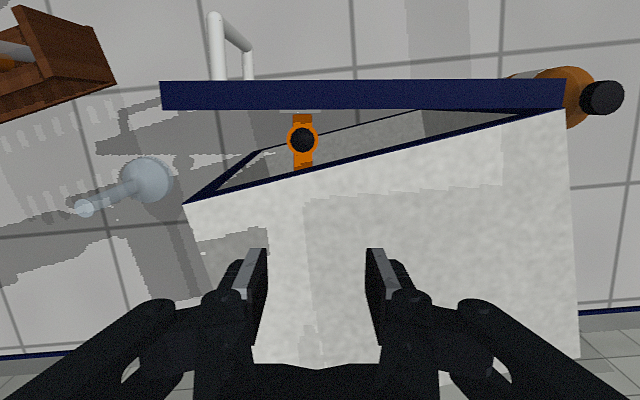

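View pics/w5c.png

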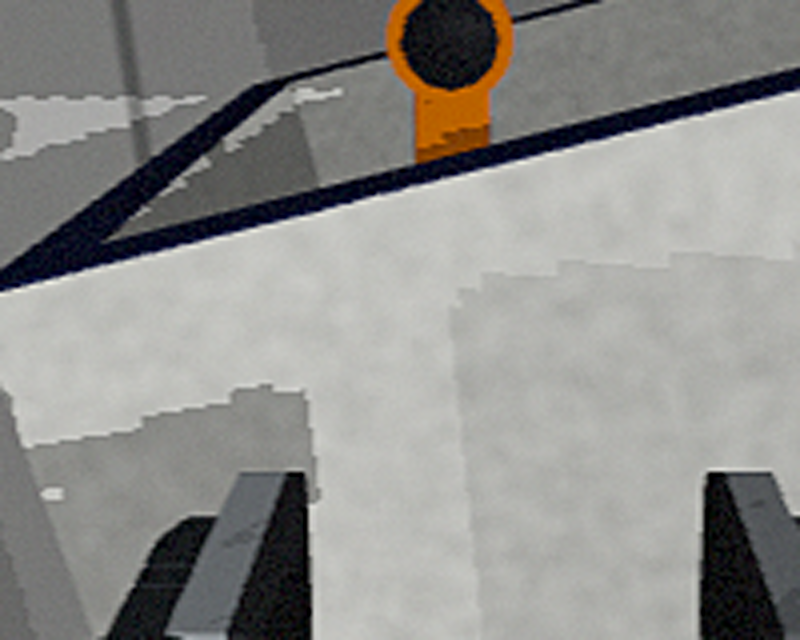

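Run:
```python
from h import *
from fit import door,cup,f
import json
from scipy.optimize import least_squares
m=json.load(open('w5.json'));q0=np.load('q.npy')
pts=[([-.016,-.236,.26],(159.5,81)),([-.016,0,.26],(566,80)),([0,-.236,.26],(161.5,110)),([0,0,.26],(564,109))]
cp=[([-.09,-.12,.26],(183,204)),([-.09,.12,.26],(566,109))]
def g(x):
    r=[proj('wrist',door(x,x[5],l),m)-p for l,p in pts]+[proj('wrist',cup(x,l),m)-p for l,p in cp]
    return np.ravel(r)
s=least_squares(lambda x:np.r_[g(x),f(x[:5])],np.r_[q0,.24],loss='soft_l1');x=s.x
print(x.round(4));print(g(x).reshape(-1,2).round(2)); np.save('x.npy',x)
for db in (.027,.033,.039):
    B=atz('wrist',302.5,140,.26-db,m); h=door(x,x[5],[0,0,0]); 
    l=R.from_euler('z',-(x[2]-x[5])).apply(B-np.r_[h[:2],0]);print(db,B.round(4),'door frame',l.round(4))
print('predicted over_button',door(x,x[5],[.022,-.155,.26]),'yaw',np.pi/2+x[2]-x[5])
# finger tip geometry check: tool frame expected tips
```

```text
[0.7316 0.0364 0.1597 0.0283 0.2448 0.246 ]
[[ 0.51  0.21]
 [ 1.31 -0.3 ]
 [ 1.81 -0.3 ]
 [-1.79 -0.68]
 [-3.64  0.52]
 [-3.79 -0.68]]
0.027 [ 0.6309 -0.0155  0.233 ] door frame [ 0.0206 -0.1548  0.233 ]
0.033 [ 0.6314 -0.0158  0.227 ] door frame [ 0.0212 -0.155   0.227 ]
0.039 [ 0.632  -0.0161  0.221 ] door frame [ 0.0218 -0.1553  0.221 ]
predicted over_button [ 0.6322265  -0.01579942  0.26      ] yaw 1.48449607228939
```

Run:
```python
from h import *
from fit import door
x=np.load('x.npy')
P=door(x,x[5],[.017,-.155,.358]);print(P);plan(P,np.pi/2+x[2]-x[5])
```

```text
[ 0.62724511 -0.01536845  0.358     ]
from [ 0.6769 -0.0108  0.3593] yaw 1.4796 -> shift [-0.091 -0.49   0.016] roll -0.0031
```

Request:
carry_out --pt "-0.05 -0.25 0 0 -0.5" --pt "-0.09 -0.49 0.016 -0.003 -1" --pt "-0.09 -0.49 0.016 -0.003 -1" --pt "-0.09 -0.49 0.016 -0.003 -1" --pt "-0.09 -0.49 0.016 -0.003 -1" --pt "-0.09 -0.49 0.016 -0.003 -1"

```text
clock: 9.3
eef_pos: [0.6285, -0.0154, 0.3603]
tool_rot: [0.737, 0.676, 0.001, 0.001]
ft_force: [-0.0, -0.5, -0.2]
grip_width: 0.0003
```

Run:
```python
from h import *
from fit import door
import cv2
st()
im=imaging.camera('wrist');cv2.imwrite('pics/w6.png',im[:,:,::-1])
x=np.load('x.npy')
P=door(x,x[5],[.017,-.155,.275]);print(P);plan(P,np.pi/2+x[2]-x[5])
```

```text
t 9.3 p [ 0.6285 -0.0154  0.3603] yaw 1.4837 j [-0.02  0.51  0.67  1.73 -0.    0.06] F [-0.  -0.5 -0.2] w 0.0003
[ 0.62724511 -0.01536845  0.275     ]
from [ 0.6286 -0.0154  0.3599] yaw 1.4838 -> shift [-0.001 -0.014  0.849] roll -0.0004
```

View pics/w6.png

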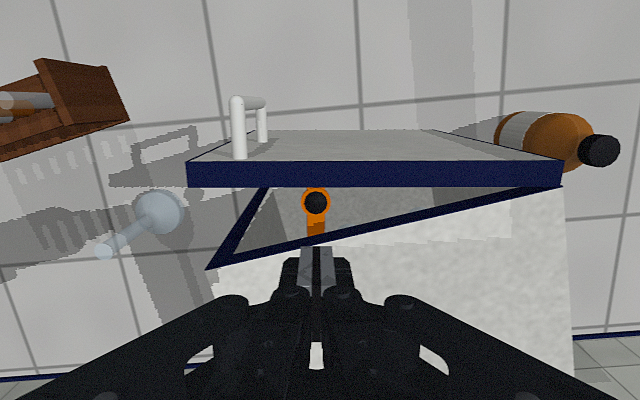

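Request:
carry_out --pt "0 -0.01 0.3 0 -1" --pt "0 -0.014 0.6 0 -1" --pt "0 -0.014 0.85 0 -1" --pt "0 -0.014 0.85 0 -1" --pt "0 -0.014 0.85 0 -1"

```text
clock: 9.85
eef_pos: [0.6269, -0.0151, 0.2747]
tool_rot: [0.737, 0.676, -0.0, -0.0]
ft_force: [-0.7, -0.3, 1.0]
grip_width: -0.0001
```

Run:
```python
from h import *
from fit import door
import cv2
st()
im=imaging.camera('wrist');cv2.imwrite('pics/w7.png',im[:,:,::-1])
x=np.load('x.npy')
P=door(x,x[5],[.017,-.155,.275]);print(P);plan(P,np.pi/2+x[2]-x[5])
```

```text
t 9.85 p [ 0.6269 -0.0151  0.2747] yaw 1.4841 j [-0.02  0.5   0.43  1.5   0.    0.06] F [-0.7 -0.3  1. ] w -0.0001
[ 0.62724511 -0.01536845  0.275     ]
from [ 0.6275 -0.0151  0.276 ] yaw 1.4841 -> shift [-0.003 -0.002  0.01 ] roll -0.0003
```

View pics/w7.png

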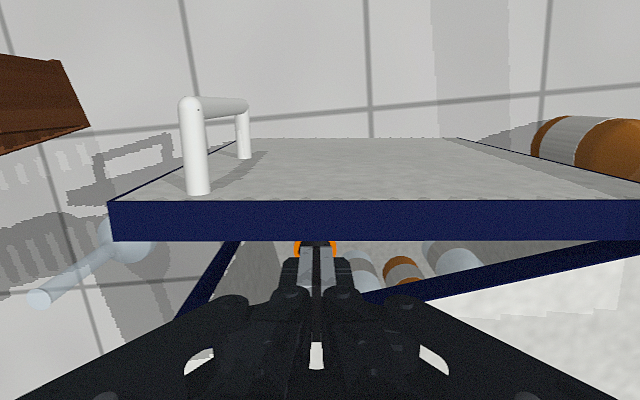

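Request:
carry_out --pt "0 0 0.05 0 -1" --pt "0 0 0.09 0 -1" --pt "0 0 0.12 0 -1" --pt "0 0 0.14 0 -1" --pt "0 0 0.15 0 -1" --pt "0 0 0.15 0 -1"

```text
clock: 10.5
eef_pos: [0.6265, -0.0151, 0.2596]
tool_rot: [0.737, 0.676, -0.0, -0.0]
ft_force: [-0.1, 0.2, 0.6]
grip_width: -0.0002
```

Request:
carry_out --pt "0 0 0.01 0 -1" --pt "0 0 0.02 0 -1" --pt "0 0 0.03 0 -1" --pt "0 0 0.03 0 -1"

```text
clock: 10.9
eef_pos: [0.6265, -0.0151, 0.2565]
tool_rot: [0.737, 0.676, -0.0, -0.0]
ft_force: [0.3, 1.3, -0.2]
grip_width: -0.0002
```

Request:
carry_out --pt "0 0 0.01 0 -1" --pt "0 0 0.02 0 -1" --pt "0 0 0.02 0 -1"

```text
clock: 11.2
eef_pos: [0.6266, -0.0151, 0.2545]
tool_rot: [0.737, 0.676, -0.0, -0.0]
ft_force: [-0.4, 0.6, -0.1]
grip_width: 0.0002
```

Request:
carry_out --pt "0 0 0.01 0 -1" --pt "0 0 0.02 0 -1" --pt "0 0 0.02 0 -1"

```text
clock: 11.5
eef_pos: [0.6265, -0.0151, 0.2525]
tool_rot: [0.737, 0.676, -0.0, -0.0]
ft_force: [0.6, 0.9, 0.7]
grip_width: -0.0001
```

Request:
carry_out --pt "0 0 0.01 0 -1" --pt "0 0 0.02 0 -1" --pt "0 0 0.02 0 -1"

```text
clock: 11.8
eef_pos: [0.6265, -0.0151, 0.2505]
tool_rot: [0.737, 0.676, -0.0, -0.0]
ft_force: [-0.8, -1.0, -0.8]
grip_width: -0.0
```

Request:
carry_out --pt "0 0 0.01 0 -1" --pt "0 0 0.01 0 -1"

```text
clock: 12.0
eef_pos: [0.6266, -0.0151, 0.2496]
tool_rot: [0.737, 0.676, -0.0, -0.0]
ft_force: [-0.3, 0.1, 0.3]
grip_width: -0.0002
```

Request:
carry_out --pt "0 0 0.01 0 -1" --pt "0 0 0.01 0 -1"

```text
clock: 12.2
eef_pos: [0.6267, -0.0151, 0.2489]
tool_rot: [0.737, 0.676, 0.0, 0.0]
ft_force: [-0.3, 0.0, 0.7]
grip_width: -0.0001
```

Request:
carry_out --pt "0 0 0.01 0 -1" --pt "0 0 0.01 0 -1"

```text
clock: 12.4
eef_pos: [0.6267, -0.0151, 0.2481]
tool_rot: [0.737, 0.676, 0.0, 0.0]
ft_force: [-0.5, 1.2, 3.5]
grip_width: -0.0001
```

```bash
python3 -c "
from h import *
st()"
```

```text
t 12.4 p [ 0.6267 -0.0151  0.2481] yaw 1.484 j [-0.02  0.5   0.37  1.43 -0.    0.06] F [-0.5  1.2  3.5] w -0.0001
```

Request:
carry_out --pt "0 0 0.01 0 -1" --pt "0 0 0.015 0 -1" --pt "0 0 0.015 0 -1"

```text
clock: 12.7
eef_pos: [0.6269, -0.0151, 0.2469]
tool_rot: [0.737, 0.676, 0.0, 0.0]
ft_force: [-1.2, 0.2, 5.3]
grip_width: 0.0004
```

Request:
carry_out --pt "0 0 0.01 0 -1" --pt "0 0 0.01 0 -1"

```text
clock: 12.9
eef_pos: [0.6271, -0.0151, 0.2463]
tool_rot: [0.737, 0.676, 0.001, 0.001]
ft_force: [-0.9, -0.1, 6.2]
grip_width: -0.0001
```

Request:
carry_out --pt "0 0 0.01 0 -1" --pt "0 0 0.015 0 -1" --pt "0 0 0.015 0 -1"

```text
clock: 13.2
eef_pos: [0.6275, -0.0151, 0.2456]
tool_rot: [0.737, 0.676, 0.001, 0.001]
ft_force: [-0.9, -0.3, 7.7]
grip_width: 0.0001
```

Request:
carry_out --pt "0 0 0.005 0 -1" --pt "0 0 0.005 0 -1"

```text
clock: 13.4
eef_pos: [0.6276, -0.015, 0.2454]
tool_rot: [0.737, 0.676, 0.002, 0.001]
ft_force: [-0.9, 0.2, 9.0]
grip_width: -0.0002
```

Run:
```python
from h import *
from fit import door
x=np.load('x.npy');o=st()
l=R.from_euler('z',-(x[2]-x[5])).apply(o['eef_pos']-np.r_[door(x,x[5],[0,0,0])[:2],0]);print('tcp in door frame',l)
a=l.copy()
for d in (.01,.02,.03,.04,.05,.06,.08,.1):
    P=door(x,x[5]+d,a);dl=R.from_quat(o['tool_rot']).inv().apply(P-o['eef_pos'])*10;print(d,dl.round(3),round(d/1.5708,4))
```

```text
t 13.4 p [ 0.6276 -0.015   0.2454] yaw 1.4841 j [-0.02  0.5   0.36  1.42  0.    0.06] F [-0.9  0.2  9. ] w -0.0002
tcp in door frame [ 0.01736391 -0.15464448  0.24539011]
0.01 [-0.002 -0.015 -0.   ] 0.0064
0.02 [-0.003 -0.031 -0.   ] 0.0127
0.03 [-0.005 -0.046 -0.   ] 0.0191
0.04 [-0.006 -0.062 -0.   ] 0.0255
0.05 [-0.007 -0.078 -0.   ] 0.0318
0.06 [-0.008 -0.093 -0.   ] 0.0382
0.08 [-0.009 -0.124 -0.001] 0.0509
0.1 [-0.01  -0.155 -0.001] 0.0637
```

Request:
carry_out --pt "0 0 0.005 0 -1" --pt "0 0 0.005 0 -1"

```text
clock: 13.6
eef_pos: [0.6278, -0.015, 0.2452]
tool_rot: [0.737, 0.676, 0.002, 0.002]
ft_force: [-2.0, -0.2, 10.0]
grip_width: -0.0001
```

Request:
carry_out --pt "-0.002 -0.015 0 0.006 -1" --pt "-0.003 -0.03 0 0.012 -1"

```text
clock: 13.8
eef_pos: [0.6253, -0.0151, 0.2452]
tool_rot: [0.744, 0.669, 0.002, 0.002]
ft_force: [1.2, 0.4, 9.6]
grip_width: -0.0001
```

Request:
carry_out --pt "-0.002 -0.015 0 0.006 -1" --pt "-0.003 -0.03 0 0.012 -1"

```text
clock: 14.0
eef_pos: [0.6223, -0.0151, 0.2453]
tool_rot: [0.75, 0.662, 0.002, 0.002]
ft_force: [0.7, -0.3, 9.3]
grip_width: 0.0
```

Run:
```python
from h import *
import cv2
st()
im=imaging.camera('wrist');cv2.imwrite('pics/w8.png',im[:,:,::-1])
```

```text
t 14.0 p [ 0.6223 -0.0151  0.2453] yaw 1.446 j [-0.02  0.49  0.34  1.41  0.    0.1 ] F [ 0.7 -0.3  9.3] w 0.0
```

View pics/w8.png

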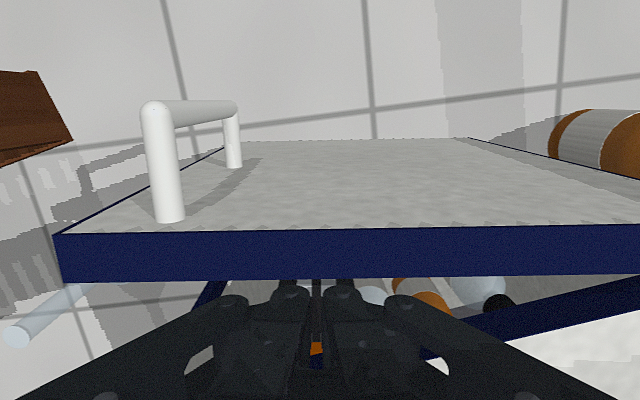

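Request:
carry_out --pt "-0.002 -0.015 0 0.006 -1" --pt "-0.003 -0.03 0 0.012 -1"

```text
clock: 14.25
eef_pos: [0.6193, -0.015, 0.2452]
tool_rot: [0.756, 0.655, 0.002, 0.002]
ft_force: [0.8, 0.1, 8.9]
grip_width: -0.0
```

Request:
carry_out --pt "-0.001 -0.015 0 0.006 -1" --pt "-0.002 -0.03 0 0.012 -1"

```text
clock: 14.45
eef_pos: [0.6163, -0.0149, 0.2452]
tool_rot: [0.762, 0.647, 0.002, 0.002]
ft_force: [1.3, 0.1, 10.0]
grip_width: 0.0002
```

Run:
```python
from h import *
import cv2,json
st()
m=imaging.camera_model('wrist')
im=imaging.camera('wrist');cv2.imwrite('pics/w9.png',im[:,:,::-1])
json.dump({k:np.array(v).tolist() for k,v in m.items()},open('w9.json','w'))
```

```text
t 14.45 p [ 0.6163 -0.0149  0.2452] yaw 1.4082 j [-0.02  0.48  0.32  1.41 -0.    0.14] F [ 1.3  0.1 10. ] w 0.0002
```

View pics/w9.png

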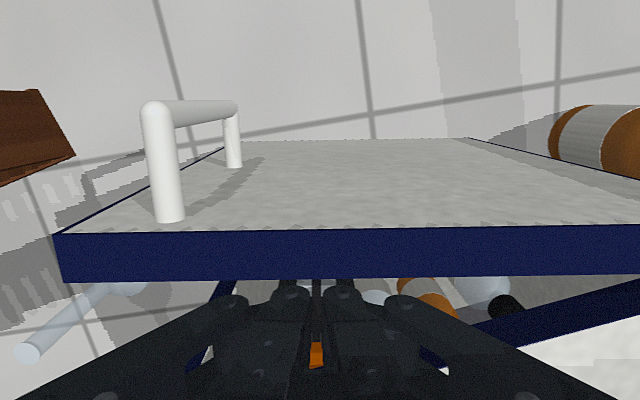

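Run:
```python
from h import *
from fit import door
import json
from scipy.optimize import least_squares
m=json.load(open('w9.json'));x=np.load('x.npy')
pts=[([-.016,-.236,.26],(53,234)),([0,-.236,.26],(63,283))]
e1,e2=(200,228.5),(500,225)
def g(th): return np.ravel([proj('wrist',door(x,th[0],l),m)-p for l,p in pts])
s=least_squares(g,[.3]);print(s.x,g(s.x))
```

```text
[0.30802553] [ 0.79946263  1.09667243  1.77863068 -1.75596957]
```

Request:
carry_out --pt "-0.001 -0.02 0 0.008 -1" --pt "-0.001 -0.04 0 0.016 -1" --pt "0 -0.05 -0.03 0.02 -1" --pt "0 -0.05 -0.1 0.02 -1" --pt "0 -0.05 -0.17 0.02 -1" --pt "0 -0.05 -0.17 0.02 -1"

```text
clock: 15.1
eef_pos: [0.61, -0.014, 0.2604]
tool_rot: [0.772, 0.636, 0.0, 0.0]
ft_force: [-0.2, 0.1, -0.1]
grip_width: 0.0
```

```bash
cat > arc.py <<'E'
from h import *
from fit import door
import sys
x=np.load('x.npy');o=st()
dx=float(sys.argv[1])
h=door(x,0,[0,0,0])
for th in map(float,sys.argv[2:]):
    P=door(x,th,[dx,-.155,.262]);dl=R.from_quat(o['tool_rot']).inv().apply(P-o['eef_pos'])*10
    xx=R.from_quat(o['tool_rot']).apply([1,0,0]);y0=np.arctan2(xx[1],xx[0])
    print(th,dl.round(3),'roll',round((y0-(np.pi/2+x[2]-th))/(np.pi/2),4))
E
python3 arc.py .011 .34 .38 .42 .46 .5 .55 .6 .65 .7 .75 .8 .85 .9 .95
```

```text
t 15.1 p [ 0.61   -0.014   0.2604] yaw 1.3774 j [-0.02  0.46  0.34  1.44  0.    0.17] F [-0.2  0.1 -0.1] w 0.0
0.34 [-0.006 -0.032 -0.017] roll -0.0084
0.38 [-0.01  -0.094 -0.017] roll 0.0171
0.42 [-0.012 -0.156 -0.017] roll 0.0425
0.46 [-0.011 -0.219 -0.017] roll 0.068
0.5 [-0.007 -0.281 -0.017] roll 0.0935
0.55 [ 0.001 -0.358 -0.017] roll 0.1253
0.6 [ 0.012 -0.435 -0.017] roll 0.1571
0.65 [ 0.028 -0.511 -0.017] roll 0.189
0.7 [ 0.047 -0.586 -0.017] roll 0.2208
0.75 [ 0.07  -0.66  -0.017] roll 0.2526
0.8 [ 0.097 -0.733 -0.017] roll 0.2845
0.85 [ 0.127 -0.805 -0.017] roll 0.3163
0.9 [ 0.161 -0.875 -0.017] roll 0.3481
0.95 [ 0.198 -0.943 -0.017] roll 0.38
```

Request:
carry_out --pt "-0.006 -0.032 -0.017 0 -1" --pt "-0.01 -0.065 -0.017 0.005 -1" --pt "-0.01 -0.094 -0.017 0.017 -1" --pt "-0.012 -0.156 -0.017 0.042 -1" --pt "-0.011 -0.219 -0.017 0.068 -1" --pt "-0.007 -0.281 -0.017 0.094 -1" --pt "0.001 -0.358 -0.017 0.125 -1" --pt "0.012 -0.435 -0.017 0.157 -1" --pt "0.028 -0.511 -0.017 0.189 -1" --pt "0.047 -0.586 -0.017 0.221 -1" --pt "0.07 -0.66 -0.017 0.253 -1" --pt "0.097 -0.733 -0.017 0.284 -1" --pt "0.127 -0.805 -0.017 0.316 -1" --pt "0.161 -0.875 -0.017 0.348 -1" --pt "0.18 -0.91 -0.017 0.364 -1" --pt "0.18 -0.91 -0.017 0.364 -1"

```text
clock: 16.7
eef_pos: [0.523, 0.0214, 0.2614]
tool_rot: [0.92, 0.392, -0.0, -0.0]
ft_force: [0.7, 0.4, 0.7]
grip_width: 0.0003
```

```bash
python3 arc.py .011 .925 .96 1.0 1.05 1.1 1.15 1.2 1.25 1.3 1.35 1.4 1.43 1.46 1.48 1.5 1.52
python3 - <<'E'
from h import *
import cv2
for c in ('wrist','top'): cv2.imwrite(f'pics/{c}10.png',imaging.camera(c)[:,:,::-1])
E
```

```text
t 16.7 p [0.523  0.0214 0.2614] yaw 0.8055 j [0.04 0.29 0.08 1.36 0.   0.81] F [0.7 0.4 0.7] w 0.0003
0.925 [ 0.006  0.011 -0.006] roll -0.0
0.96 [ 0.003 -0.043 -0.006] roll 0.0223
1.0 [ 0.002 -0.105 -0.006] roll 0.0477
1.05 [ 0.004 -0.183 -0.006] roll 0.0796
1.1 [ 0.011 -0.261 -0.006] roll 0.1114
1.15 [ 0.021 -0.338 -0.006] roll 0.1432
1.2 [ 0.034 -0.414 -0.006] roll 0.1751
1.25 [ 0.052 -0.49  -0.006] roll 0.2069
1.3 [ 0.073 -0.564 -0.006] roll 0.2387
1.35 [ 0.099 -0.638 -0.006] roll 0.2706
1.4 [ 0.127 -0.71  -0.006] roll 0.3024
1.43 [ 0.146 -0.753 -0.006] roll 0.3215
1.46 [ 0.167 -0.795 -0.006] roll 0.3406
1.48 [ 0.181 -0.822 -0.006] roll 0.3533
1.5 [ 0.195 -0.85  -0.006] roll 0.366
1.52 [ 0.211 -0.877 -0.006] roll 0.3788
```

View pics/wrist10.png

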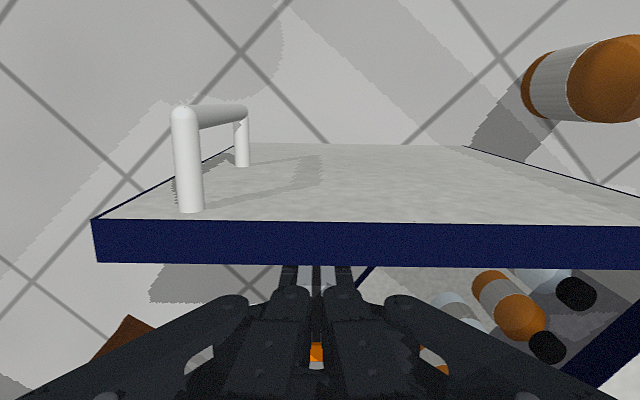

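View pics/top10.png

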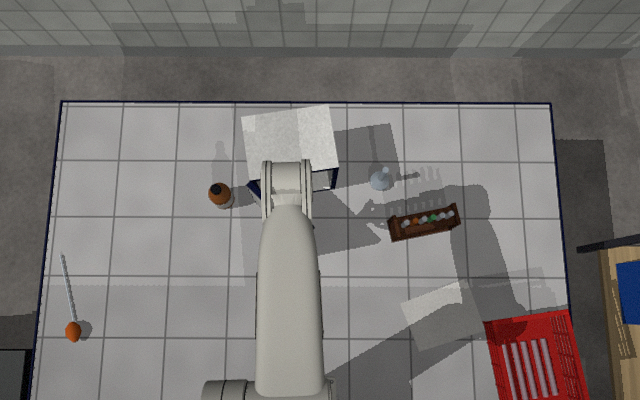

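Request:
carry_out --pt "0.003 -0.02 -0.006 0.01 -1" --pt "0.003 -0.06 -0.006 0.028 -1" --pt "0.002 -0.105 -0.006 0.048 -1" --pt "0.004 -0.183 -0.006 0.08 -1" --pt "0.011 -0.261 -0.006 0.111 -1" --pt "0.021 -0.338 -0.006 0.143 -1" --pt "0.034 -0.414 -0.006 0.175 -1" --pt "0.052 -0.49 -0.006 0.207 -1" --pt "0.073 -0.564 -0.006 0.239 -1" --pt "0.099 -0.638 -0.006 0.271 -1" --pt "0.127 -0.71 -0.006 0.302 -1" --pt "0.146 -0.753 -0.006 0.322 -1" --pt "0.167 -0.795 -0.006 0.341 -1" --pt "0.181 -0.822 -0.006 0.353 -1" --pt "0.195 -0.85 -0.006 0.366 -1" --pt "0.211 -0.877 -0.006 0.379 -1" --pt "0.211 -0.877 -0.006 0.379 -1"

```text
clock: 18.5
eef_pos: [0.4752, 0.0975, 0.262]
tool_rot: [0.994, 0.105, 0.0, -0.0]
ft_force: [0.9, -0.3, -0.1]
grip_width: 0.0002
```

Run:
```python
from h import *
from fit import door
import cv2,json
from scipy.optimize import least_squares
st()
m=imaging.camera_model('wrist')
cv2.imwrite('pics/w11.png',imaging.camera('wrist')[:,:,::-1])
json.dump({k:np.array(v).tolist() for k,v in m.items()},open('w11.json','w'))
```

```text
t 18.5 p [0.4752 0.0975 0.262 ] yaw 0.21 j [ 0.2   0.21 -0.02  1.34  0.    1.56] F [ 0.9 -0.3 -0.1] w 0.0002
```

View pics/w11.png

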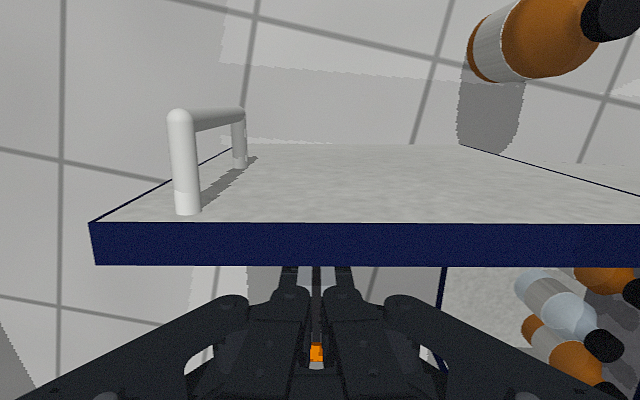

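Run:
```python
from h import *
from fit import door
import json
from scipy.optimize import least_squares
m=json.load(open('w11.json'));x=np.load('x.npy')
pts=[([-.016,-.236,.26],(88,223)),([0,-.236,.26],(97,265))]
g=lambda th:np.ravel([proj('wrist',door(x,th[0],l),m)-p for l,p in pts])
s=least_squares(g,[1.5]);print(s.x,g(s.x))
```

```text
[1.52306587] [ 2.02887116  0.47312722  0.48461007 -0.83748296]
```

Request:
carry_out --pt "0 0.05 0 0 -1" --pt "0 0.12 0 0 -1" --pt "0 0.15 -0.2 0 -1" --pt "0 0.15 -0.6 0 -1" --pt "0 0.15 -1 0 -1" --pt "0 0.15 -1 0 -1"

```text
clock: 19.15
eef_pos: [0.4806, 0.0821, 0.3678]
tool_rot: [0.995, 0.104, 0.005, -0.0]
ft_force: [0.6, 0.1, 0.5]
grip_width: -0.0001
```

Request:
carry_out --pt "-0.4 0.3 -0.1 0 -1" --pt "-0.8 0.6 -0.1 0 -1" --pt "-1 0.9 -0.1 0 -1" --pt "-1 0.9 -0.1 0 -1"

```text
clock: 19.55
eef_pos: [0.3973, -0.0296, 0.3723]
tool_rot: [0.995, 0.102, 0.0, 0.001]
ft_force: [0.2, 0.4, 0.2]
grip_width: -0.0001
```

Request:
carry_out --pt "-0.2 0.4 0 0 -1" --pt "-0.3 0.8 0 0 -1" --pt "-0.3 1 0 0 -1" --pt "-0.3 1 0 0 -1" --pt "-0.3 1 0 0 -1"

```text
clock: 20.05
eef_pos: [0.3908, -0.1306, 0.3715]
tool_rot: [0.995, 0.104, -0.0, -0.0]
ft_force: [-0.9, 0.9, 0.9]
grip_width: 0.0
```

Run:
```python
from h import *
import cv2
st()
im=imaging.camera('top')[:,:,::-1]
cv2.imwrite('pics/t12.png',cv2.resize(im[90:290,180:480],None,fx=2.6,fy=2.6,interpolation=cv2.INTER_CUBIC))
cv2.imwrite('pics/s12.png',imaging.camera('scene')[:,:,::-1])
```

```text
t 20.05 p [ 0.3908 -0.1306  0.3715] yaw 0.209 j [-0.32  0.04  0.07  1.6   0.    1.04] F [-0.9  0.9  0.9] w 0.0
```

View pics/t12.png

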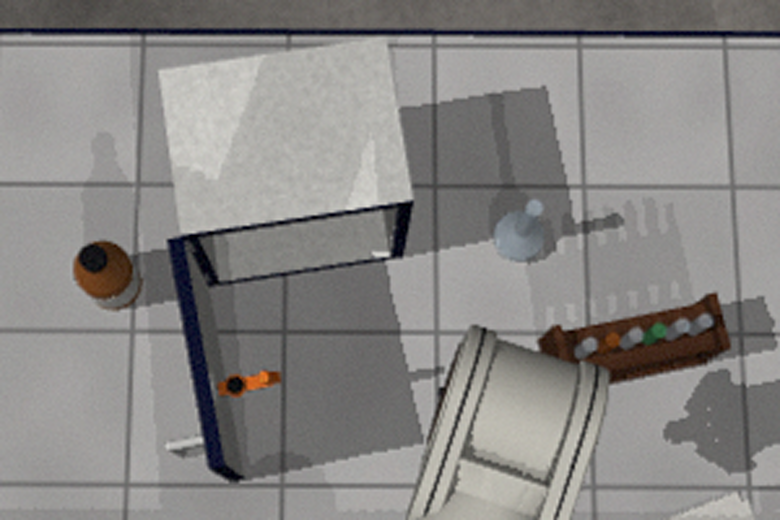

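View pics/s12.png

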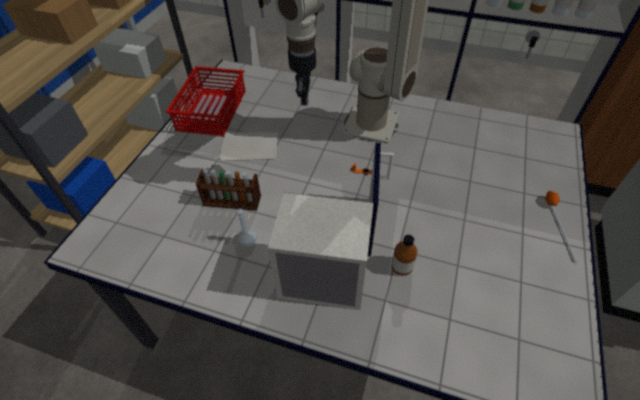

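```bash
python3 -c "
from workcell import order
print(order.job_done())"
```

```text
the job is handed in; nothing more can be done
None
```

The cupboard door now stands open at about 1.52 rad (87°), nearly square to the cupboard. I handed the job in after about 20 s of the 48 s allowed.

- **Drawing ajar:** I gripped the handle and drew the door until the hook caught at about 0.245 rad. The readings while pulling stayed below about 8 N.
- **Pressing the hook:** With the jaws shut, I went down through the gap and felt the button with the fingertip about 36 mm below the door's top edge. I pressed it about 3.5 mm, with readings up to about 10 N.
- **Past the catch:** I kept the hook pressed and drew the door past the catch. The pictures put it at about 0.31 rad before I drew it slightly farther and let the hook up.
- **Swinging open:** I pushed on the door's inner face with the fingertip until it was open, then backed off and moved clear.

**Last checks:** The top and scene pictures show the door square, the hook attached and whole, and the flask, bottle and rack where they were at the start. The robot was touching nothing, with force readings within noise (about 1 N). No check failed; the camera measurements agreed to about 2–3 mm. Forces were read only at the end of each short move, so a brief peak between readings would not have shown.

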